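# Lock the sliding stop of a jar rail behind the jar

## Task

A jar stands against the wooden end plate of the jar rail. Pull up the stop's spring knob to free its pin, slide the stop along to the jar and let the pin drop fully into the slot of the tube that brings the stop plate closest to the jar without touching it, then let go. Work gently: do not push the jar, do not force the pin sideways against the tube, and leave the other things alone.

Things in the scene. Friction and masses are not known exactly. Their poses are not given: they have to be found in the camera images.
- rail: Jar rail fixed to the worktop: dark foot bar and two dark 14 mm thick brackets (67 mm high, at y = -175 and +175 mm) carrying a bright square tube, and a wooden end plate, inner face at y = +170 mm. Origin: on the worktop below the rail's middle; z up, y along the tube towards the end plate, x to the side where the jars stand.
- tube_top (a point): Point on the rail at x = -55, y = 0 mm in the rail's frame, on the axis of the square tube (20 x 20 mm, 400 mm long) at the height of its top face, 60 mm above the worktop. Axes as the rail's. Does not move with the tube's slots.
- slot_last (a point): NOMINAL centre of the slot nearest the end plate, at the tube's top face (rail y = +63 mm, stop joint 0.193). Six more 10 mm long slots follow at 25 mm pitch away from the end plate (joint 0.168, 0.143 ... 0.043), then a 31 mm parking slot at joint 0. The tube was clamped by hand: the whole row lies up to 9 mm to either side of this, which no reading gives; it must be felt or seen.
- jar_place (a point): Point on the worktop beside the rail, at x = +20, y = +116 mm in the rail's frame, where the jar that is to be kept stands (centre within 5 mm). One of the two jars stands here, the other far off to the left of the rail.
- stop (a joint): Position of the sliding stop along the tube (m): about 0 in the parking slot where it starts, growing towards the end plate; limits -0.012 and 0.24; friction 1.5 N. The stop is a dark sleeve, 40 mm long, 36 mm wide, 67.5 mm high with a boss to 75.5 mm, and a wooden plate 8 mm thick that reaches over the worktop on the jars' side, 12 to 62 mm high and to rail x = +52 mm.
- stop_face (a point): Centre of that face of the stop plate which looks to the end plate, 37 mm above the worktop, 20 mm ahead (rail +y) of the knob's axis and 75 mm to the jars' side (rail +x) of it. At stop joint q it is at y = q - 0.110 m in the rail's frame.
- plunger (a joint): Lift of the spring plunger (m): 0 with the pin fully down in a slot (8 mm below the tube's top face), 0.008 when it rides on the tube's top face, more when clear of it; upper stop 0.018. The spring pulls down with 4 N at 0, 6 N at 0.008 and 8.5 N at 0.018. The pin is 8 mm thick with a flat end. Forced sideways against a slot's end by over 25 N, it is spoilt.
- knob (a point): Centre of the plunger's upright round black grip knob, on top of the stop: 23 mm across, 26 mm tall. When seated its centre is 101 mm and its underside 88 mm above the worktop, 12 mm above the boss. It rises with the plunger and travels with the stop; its axis is over the tube.
- canister_a: Orange canister with wooden lid, 92 mm across (body 90), 120 mm tall, about 0.6 kg, loose. Origin: centre of its underside. If this is the jar at the jar place, the right slot is the one nominally at stop joint 0.168.
- spice_1: Spice jar with dark cap, 41 mm across, 105 mm tall, about 0.11 kg, loose. Origin: centre of its underside. If this is the jar at the jar place, the right slot is the one nominally at stop joint 0.193.
- tumbler: Glass tumbler, 81 mm across, 93 mm tall, standing past the parking end of the rail; bystander. Origin: centre of its underside.
- espresso_cup: Small espresso cup, 60 mm across, 50 mm tall, standing behind the rail; bystander. Origin: underside.
- lemon: Lemon lying to the left of the rail; bystander.
There are look-alikes about, which are no part of the job. Leave any green or red look-alike of the spice_1 alone.

How it is judged:
By the outcome, as a careful person would: the job done as asked, in the order asked, and still so for the second after the job is handed in, with the robot touching nothing.
It also fails if it takes over 51 s, if anything falls off the work surface, if the arm or the gripper's body presses on something with over 40 N, if the wrist force passes 120 N, or if a joint passes its speed limit or range.

## Robot

A 7-joint arm with a two-finger parallel gripper is mounted at the origin on a cart in front of the work surface, level with it; the furniture and walls round the work are solid. World frame = base frame: x ahead of the robot, y to its left, z up, the work surface at z = 0. Lengths are in m, angles in degrees, forces in N, time in s.
With the tool pointing down it reaches from about 0.4 to 0.875 m from the base axis. Payload 6.5 kg.
Tool frame: the origin (TCP) lies midway between the tips of the shut fingers; the grasp point (between the pads) lies 19 mm behind it; z points along the fingers, y is the line along which they close (so a half turn about z gives the same grasp; the last joint's range is limited). The gripper opens to 88 mm and grips with 3 to 60 N. Pads are 18 mm wide; open, the fingers measure 123 mm over their backs; the gripper's body (75 mm by 187 mm) begins 45 mm behind the grasp point.
Start: joints at [-80.627, 30.733, -0.252, 88.115, 0.149, 61.152, -4.079], TCP at [0.148, 0.633, 0.239] pointing down, gripper open.
Joint ranges: [-154.64, 154.64], [-21.42, 123.67], [-72.66, 72.17], [13.99, 137.28], [-74.86, 254.86], [10.95, 109.41], [-158.01, 158.01]. Speed limits (degrees/s): [136.94, 136.94, 180, 180, 180, 180, 180].

## Interface

Orientations are given as [roll, pitch, yaw] about the fixed x, y, z axes, in that order (R = Rz(yaw) Ry(pitch) Rx(roll)).
In Python, from cell import r gives the robot as it stands. The module is installed in compiled form; this text tells all that it offers.
- The arm moves only by the tool jog_arm, never from a script. Its arguments are lists of equal length, an entry for each row: "fingers": the finger opening in m, from 0 to 0.0881; "linear": the shift along the tool's x, y, z in m, a list of three; "delta_rot": the turn, a rotation vector about the tool's x, y, z in degrees, a list of three. A call has 1 to 10 rows; each row is the pose to reach, as a shift and turn from the pose commanded when the call began, along the tool's axes at that moment; what a row does not reach only later rows make up. A row lasts 1/10 s, in which the tool goes at most 50 mm and 8.59 degrees, less where a joint would pass 70% of its speed; a pose out of reach is approached as far as the arm can. A call with a gripper value outside its range is refused whole. The fingers move at their own pace and stop on an object; "grip_force" is the grip in N (left out, the last holds). Time passes only in rows, so rows that repeat a pose let the fingers close. It gives the time, the measured TCP pose, the force, the opening and the grip force at its end, in the units of the state.
- r.get_state(): the state, without advancing time (a new reading comes with each control period).
- r.capture(name): name is "side" or "top"; returns a dict with "frame" (420x560x3 uint8, red, green, blue), "fx", "fy", "cx", "cy" (pixels), "view" (4x4, takes a point from world to camera coordinates). Camera axes: x right, y up, looking along -z (the intrinsics and any distortion apply to the point x, -y, -z); pixel columns grow to the right and rows downward; lengths in m; the calibration is good to about 2 mm. A picture is of the moment at which its call begins. There is no depth.
- r.job_done(): hands the job in; it is judged then, once.
The state is a dict: "time": time; "joint_pos": joint angles; "qvel": joint speeds; "joint_efforts": joint torques, N m; "tool_pos": TCP position; "orientation": TCP orientation; "wrist_force": force on the tool from outside, world axes, zero at the start; "torque": the same for the moment, N m; "opening": finger opening in m; "finger_force": force on a finger pad.
Only numpy, scipy, OpenCV 4.12 (cv2) and the standard library are available. Lean on these libraries where they do the work, as an engineer would, in place of code of your own. Each camera call takes 0.05 s, during which the arm holds its last target. There are 200 camera calls.

## Working session

There is one attempt and no reset: what is moved stays moved. The work goes in short steps, Python scripts to look and compute and a tool call to move; the robot and the scene stay as the last step left them, time stands still between calls to the robot, and variables do not carry over. Pictures are saved under pics/ and viewed, at most 10 in all, crops included, and the job is handed in when it is done.

Besides the shell and the picture viewer there is one more tool, called after ">>>" as name(argument=value, ...) on one line, values as JSON. jog_arm: Moves the arm, as the interface text tells. Its arguments: {"type":"object","properties":{"fingers":{"type":"array","items":{"type":"number"}},"linear":{"type":"array","items":{"type":"array","items":{"type":"number"}}},"delta_rot":{"type":"array","items":{"type":"array","items":{"type":"number"}}},"grip_force":{"type":"number"}},"required":["fingers","linear","delta_rot"]}

```bash
mkdir -p pics; cat > h.py <<'E'
from cell import r
import numpy as np, cv2, json
np.set_printoptions(precision=4,suppress=True)
def cap(n,f):
    c=r.capture(n); cv2.imwrite('pics/'+f+'.png',cv2.cvtColor(c['frame'],cv2.COLOR_RGB2BGR))
    np.savez('pics/'+f+'.npz',**{k:np.array(v) for k,v in c.items()}); return c
def load(f): return dict(np.load('pics/'+f+'.npz'))
def proj(c,P):
    p=np.asarray(c['view'])@np.append(P,1); return np.array([c['cx']+c['fx']*p[0]/-p[2], c['cy']+c['fy']*-p[1]/-p[2]])
def onz(c,u,v,z):
    V=np.asarray(c['view']); R=V[:3,:3]; o=-R.T@V[:3,3]
    d=R.T@np.array([(u-c['cx'])/c['fx'],-(v-c['cy'])/c['fy'],-1.]); return o+d*(z-o[2])/d[2]
E
python3 - <<'E'
from h import *
for n in('top','side'):
    c=cap(n,n+'1'); print(n,{k:c[k] for k in c if k!='frame'})
print(r.get_state())
E
```

```text
top {'fx': 526.8305917202646, 'fy': 526.8305917202646, 'cx': 281.1368136018901, 'cy': 215.528204493045, 'view': array([[ 0.004 , -0.9997, -0.0252,  0.0899],
       [ 0.9912,  0.0006,  0.1324, -0.5789],
       [-0.1323, -0.0255,  0.9909, -1.4631],
       [ 0.    ,  0.    ,  0.    ,  1.    ]])}
side {'fx': 500.57376040348714, 'fy': 500.57376040348714, 'cx': 279.4609531278238, 'cy': 206.1661294248435, 'view': array([[ 0.1989, -0.98  , -0.002 , -0.0264],
       [ 0.6354,  0.1274,  0.7616, -0.439 ],
       [-0.7462, -0.1527,  0.648 , -1.2513],
       [ 0.    ,  0.    ,  0.    ,  1.    ]])}
{'time': 0.1, 'joint_pos': array([-80.6271,  30.7738,  -0.2544,  88.1635,   0.1504,  61.1519,
        -4.0794]), 'qvel': array([-0.0121, -0.1784,  0.0026, -0.1914,  0.1099, -0.0142, -0.0686]), 'joint_efforts': array([  0.0021, -57.2083,   0.9935, -25.2231,  -0.0562,   0.0134,
         0.0001]), 'tool_pos': array([0.1479, 0.6324, 0.2379]), 'orientation': array([-179.9115,    0.0078,  166.8391]), 'wrist_force': array([-0.354 , -0.0486, -0.5728]), 'torque': array([-0.0242, -0.0319,  0.0007]), 'finger_force': 0.0, 'opening': 0.08817260917582707}
```

View pics/top1.png

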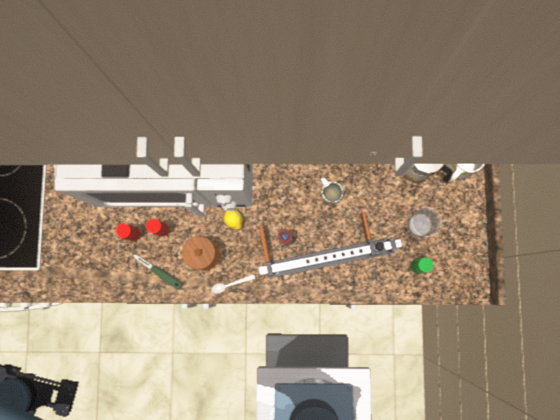

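View pics/side1.png

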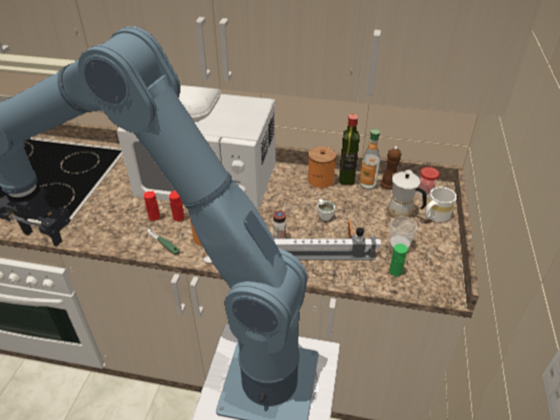

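The top view shows the rail from (262,270) to (400,243), with the slots visible, the stop and knob near (380,246), and the spice jar at (285,237). The canister is far left at (199,252). I'll enlarge the rail next.

```bash
python3 - <<'E'
import cv2
i=cv2.imread('pics/top1.png')[205:285,250:410]
cv2.imwrite('pics/top1c.png',cv2.resize(i,None,fx=5,fy=5,interpolation=cv2.INTER_CUBIC))
E
```

```text
(no output)
```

View pics/top1c.png

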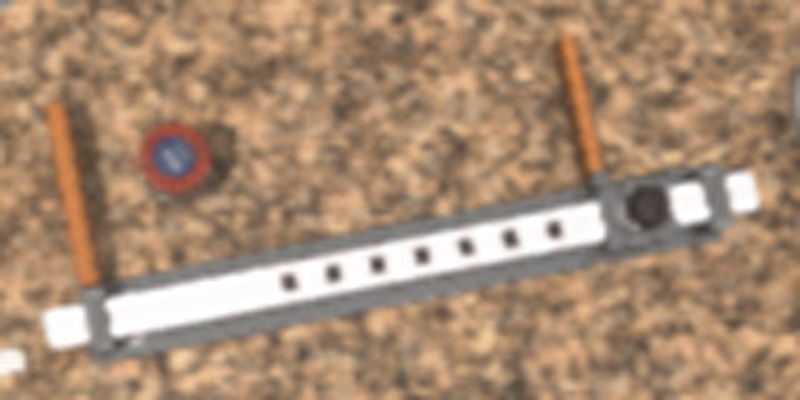

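The crop shows seven slots, at crop (290,282), (333,273), (377,264), (422,255), (466,246), (511,238) and (555,229). The knob top is at (649,206), the jar at (176,157), the tube ends at (45,328) and (757,190), and the brackets at about (97,317) and (715,198).

```bash
cat >> h.py <<'E'
def crop(u,v): return 250+(u-2)/5, 205+(v-2)/5
E
python3 - <<'E'
from h import *
c=load('top1')
W=lambda u,v,z: onz(c,*crop(u,v),z)
S=np.array([W(u,v,.06) for u,v in[(290,282),(333,273),(377,264),(422,255),(466,246),(511,238),(555,229)]])
a=W(45,328,.06);b=W(757,190,.06)
print('slots',S,'ends',a,b,np.linalg.norm(a-b))
b1=W(97,317,.067);b2=W(715,198,.067);print('br',b1,b2,np.linalg.norm(b1-b2))
ctr=(b1+b2)/2; e=(a-b);e/=np.linalg.norm(e);print('ctr',ctr,(a+b)/2,'yaw dir y',e,np.degrees(np.arctan2(e[1],e[0]))-90)
print('slot y in rail',(S-ctr)@e,'pitch',np.polyfit(range(7),(S-ctr)@e,1))
k=W(649,206,.114);print('knob',k,(k-ctr)@e, np.cross(e,k-ctr))
p=W(176,157,.105);print('jar',p,(p-ctr)@e)
s=load('side1')
for P in(k,p,S[0],a,b):print(proj(s,P))
E
```

```text
slots [[ 0.4486  0.0166  0.06  ]
 [ 0.4537 -0.0073  0.06  ]
 [ 0.4587 -0.0317  0.06  ]
 [ 0.4638 -0.0567  0.06  ]
 [ 0.4688 -0.0811  0.06  ]
 [ 0.4733 -0.1061  0.06  ]
 [ 0.4784 -0.1306  0.06  ]] ends [0.4227 0.1527 0.06  ] [ 0.5003 -0.2428  0.06  ] 0.4029824638273404
br [0.4287 0.1235 0.067 ] [ 0.4953 -0.2181  0.067 ] 0.3480361791533236
ctr [ 0.462  -0.0473  0.067 ] [ 0.4615 -0.045   0.06  ] yaw dir y [-0.1925  0.9813  0.    ] 11.101387598112339
slot y in rail [ 0.0653  0.0409  0.016  -0.0095 -0.0345 -0.0599 -0.0848] pitch [-0.0251  0.0658]
knob [ 0.4872 -0.1742  0.114 ] -0.1293112876917193 [ 0.0461  0.009  -0.0003]
jar [0.514  0.0794 0.105 ] 0.11429798505329171
[359.0972 227.588 ]
[278.7679 213.2518]
[294.4401 240.4523]
[249.7345 240.1296]
[379.9422 240.5375]
```

```bash
cat >> h.py <<'E'
from scipy.spatial.transform import Rotation as Ro
def tool(P,yaw=None):
    s=r.get_state(); R=Ro.from_euler('xyz',s['orientation'],degrees=True)
    o=R.inv().apply(np.asarray(P)-s['tool_pos']).round(4)
    t=None if yaw is None else (R.inv()*Ro.from_euler('xyz',[180,0,yaw],degrees=True)).as_rotvec(degrees=True).round(2)
    return o,t
E
python3 - <<'E'
from h import *
print(tool([.39,.32,.239],90),tool([.487,-.174,.19],11.1))
E
```

```text
(array([-0.3068, -0.2491, -0.0006]), array([-0.07,  0.07, 76.84])) (array([-0.5137, -0.7079,  0.0491]), array([ -0.02,   0.12, 155.74]))
```

>>> jog_arm(fingers=[0.088,0.088,0.088,0.088,0.088,0.088,0.088,0.088,0.088,0.088], linear=[[-0.307,-0.249,0],[-0.307,-0.249,0],[-0.307,-0.249,0],[-0.307,-0.249,0],[-0.307,-0.249,0],[-0.307,-0.249,0],[-0.307,-0.249,0],[-0.307,-0.249,0],[-0.307,-0.249,0],[-0.307,-0.249,0]], delta_rot=[[0,0,77],[0,0,77],[0,0,77],[0,0,77],[0,0,77],[0,0,77],[0,0,77],[0,0,77],[0,0,77],[0,0,77]])

```text
time: 1.1
tool_pos: [0.3908, 0.3193, 0.2386]
orientation: [-180.0, 0.0, 89.6]
wrist_force: [0.2, 0.8, -0.3]
opening: 0.0881
finger_force: 0.0
```

```bash
python3 - <<'E'
from h import *
print(r.get_state()['joint_pos'],tool([.487,-.174,.19],11.1))
E
```

```text
[-62.6307  17.1718  22.102  110.8972  -7.9328  53.4147 -37.0704] (array([-0.4926,  0.0996,  0.0488]), array([ 0.01,  0.03, 78.5 ]))
```

>>> jog_arm(fingers=[0.088,0.088,0.088,0.088,0.088,0.088,0.088,0.088,0.088,0.088], linear=[[-0.493,0.1,0.049],[-0.493,0.1,0.049],[-0.493,0.1,0.049],[-0.493,0.1,0.049],[-0.493,0.1,0.049],[-0.493,0.1,0.049],[-0.493,0.1,0.049],[-0.493,0.1,0.049],[-0.493,0.1,0.049],[-0.493,0.1,0.049]], delta_rot=[[0,0,78.5],[0,0,78.5],[0,0,78.5],[0,0,78.5],[0,0,78.5],[0,0,78.5],[0,0,78.5],[0,0,78.5],[0,0,78.5],[0,0,78.5]])

```text
time: 2.1
tool_pos: [0.4886, -0.1675, 0.1896]
orientation: [-180.0, 0.0, 11.5]
wrist_force: [-0.3, 0.9, 1.1]
opening: 0.0881
finger_force: 0.0
```

```bash
python3 - <<'E'
from h import *
c=cap('side','side2')
s=r.get_state();print(s['joint_pos'],s['tool_pos'],s['orientation'],tool([.487,-.174,.082],11.1))
i=cv2.cvtColor(c['frame'],cv2.COLOR_RGB2BGR)[170:290,240:400]
cv2.imwrite('pics/side2c.png',cv2.resize(i,None,fx=5,fy=5,interpolation=cv2.INTER_CUBIC))
E
```

```text
[-19.6691  27.2477  44.831  112.4339 -24.5319  49.9401 -40.8878] [ 0.4882 -0.1779  0.1902] [179.617   -0.0359  11.0221] (array([-0.0005, -0.0047,  0.1081]), array([ 0.38, -0.04, -0.08]))
```

View pics/side2c.png

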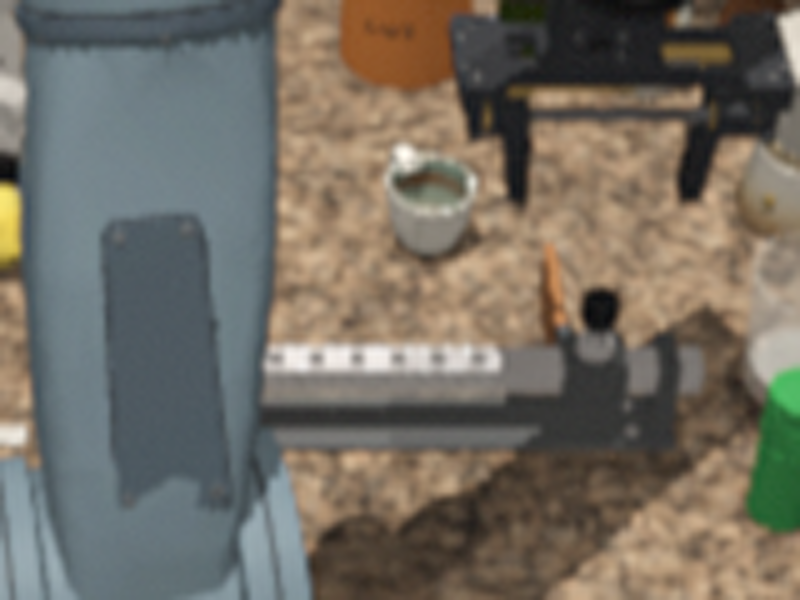

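The side crop shows the knob at crop (601,308), which is pixel (360,231). The open fingers at (517,195) and (695,195) straddle it.

>>> jog_arm(fingers=[0.088,0.088,0.088,0.088,0.088], linear=[[0,0,0.02],[0,0,0.04],[0,0,0.06],[0,0,0.06],[0,0,0.06]], delta_rot=[[0,0,0],[0,0,0],[0,0,0],[0,0,0],[0,0,0]])

```text
time: 2.65
tool_pos: [0.488, -0.1665, 0.1303]
orientation: [-180.0, 0.0, 11.5]
wrist_force: [0.4, 0.4, 0.4]
opening: 0.0881
finger_force: 0.0
```

```bash
python3 - <<'E'
from h import *
c=load('side2')
for z in(.088,.101,.114):print(proj(c,[.487,-.174,z]))
c=cap('side','side3');s=r.get_state();print(s['tool_pos'],s['orientation'],s['wrist_force'],tool([.487,-.174,.082],11.1))
i=cv2.cvtColor(c['frame'],cv2.COLOR_RGB2BGR)[190:260,310:410]
cv2.imwrite('pics/side3c.png',cv2.resize(i,None,fx=7,fy=7,interpolation=cv2.INTER_CUBIC))
E
```

```text
[358.1809 233.8661]
[358.6081 230.7643]
[359.04  227.628]
[ 0.4884 -0.1669  0.1308] [179.9991  -0.0345  11.4978] [ 0.2934 -0.2164  0.0791] (array([-0.0028,  0.0067,  0.0488]), array([ 0.  , -0.03,  0.4 ]))
```

View pics/side3c.png

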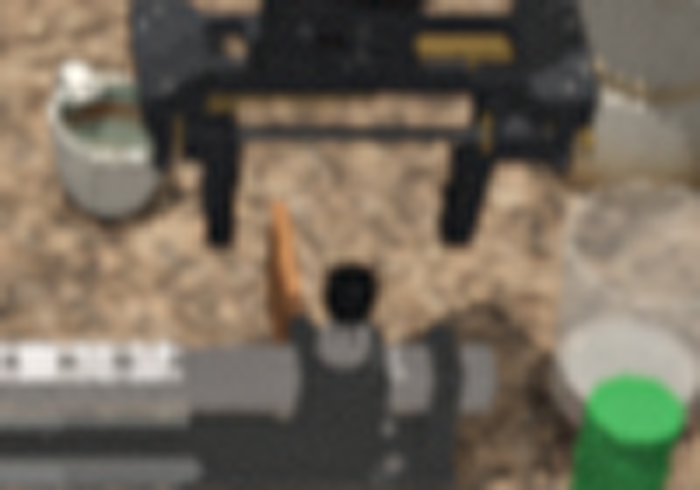

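The fingers are at crop (220,240) and (458,240), with the knob at (350,294), so the tool must go about 7 mm further in −y. This agrees with the computed correction.

>>> jog_arm(fingers=[0.088,0.088,0.088,0.088,0.088], linear=[[-0.003,0.008,0],[-0.003,0.008,0.02],[-0.003,0.008,0.04],[-0.003,0.008,0.049],[-0.003,0.008,0.049]], delta_rot=[[0,0,0.4],[0,0,0.4],[0,0,0.4],[0,0,0.4],[0,0,0.4]])

```text
time: 3.2
tool_pos: [0.4861, -0.1761, 0.081]
orientation: [-180.0, 0.1, 10.9]
wrist_force: [-0.4, -0.1, 0.5]
opening: 0.0881
finger_force: 0.0
```

>>> jog_arm(fingers=[0.06,0.04,0.03,0.028,0.026,0.024,0.022,0.02,0.02,0.02], linear=[[0,0,0],[0,0,0],[0,0,0],[0,0,0],[0,0,0],[0,0,0],[0,0,0],[0,0,0],[0,0,0],[0,0,0]], delta_rot=[[0,0,0],[0,0,0],[0,0,0],[0,0,0],[0,0,0],[0,0,0],[0,0,0],[0,0,0],[0,0,0],[0,0,0]], grip_force=20)

```text
time: 4.2
tool_pos: [0.4864, -0.1759, 0.0813]
orientation: [-180.0, 0.0, 10.9]
wrist_force: [-0.2, 0.0, -0.5]
opening: 0.0223
finger_force: 20.0
```

>>> jog_arm(fingers=[0.02,0.02,0.02,0.02,0.02,0.02], linear=[[0,0,-0.003],[0,0,-0.006],[0,0,-0.009],[0,0,-0.012],[0,0,-0.012],[0,0,-0.012]], delta_rot=[[0,0,0],[0,0,0],[0,0,0],[0,0,0],[0,0,0],[0,0,0]], grip_force=30)

```text
time: 4.8
tool_pos: [0.4864, -0.1759, 0.0932]
orientation: [180.0, 0.0, 10.9]
wrist_force: [3.1, -1.5, -7.0]
opening: 0.0217
finger_force: 30.0
```

```bash
python3 - <<'E'
from h import *
s=r.get_state();print(s['tool_pos'],s['orientation'],s['wrist_force'],s['opening'])
E
```

```text
[ 0.4864 -0.1759  0.0932] [179.9943   0.0026  10.9387] [ 3.0812 -1.4585 -6.9663] 0.021716248339348525
```

>>> jog_arm(fingers=[0.02,0.02,0.02,0.02,0.02,0.02,0.02,0.02,0.02,0.02], linear=[[0,-0.003,0],[0,-0.01,0],[0,-0.02,0],[0,-0.03,0],[0,-0.04,0],[0,-0.05,0],[0,-0.06,0],[0,-0.07,0],[0,-0.08,0],[0,-0.08,0]], delta_rot=[[0,0,0],[0,0,0],[0,0,0],[0,0,0],[0,0,0],[0,0,0],[0,0,0],[0,0,0],[0,0,0],[0,0,0]])

```text
time: 5.8
tool_pos: [0.4702, -0.095, 0.0928]
orientation: [-179.9, 0.1, 11.1]
wrist_force: [-1.7, 1.0, -6.9]
opening: 0.0216
finger_force: 30.0
```

```bash
python3 - <<'E'
from h import *
s=r.get_state();print(s['tool_pos'],s['orientation'],s['wrist_force'],s['torque'],s['opening'],s['joint_pos'])
E
```

```text
[ 0.4702 -0.095   0.0928] [-179.8551    0.1095   11.0542] [-1.6661  1.0458 -6.8891] [0.1496 0.6243 0.0216] 0.02161558891624584 [-23.1544  32.9922  37.3425 120.7688 -33.5134  36.9503 -41.5412]
```

>>> jog_arm(fingers=[0.02,0.02,0.02,0.02,0.02,0.02,0.02,0.02,0.02,0.02], linear=[[0,-0.01,0],[0,-0.025,0],[0,-0.04,0],[0,-0.055,0],[0,-0.07,0],[0,-0.085,0],[0,-0.095,0],[0,-0.1,0],[0,-0.1,0],[0,-0.1,0]], delta_rot=[[0,0,0],[0,0,0],[0,0,0],[0,0,0],[0,0,0],[0,0,0],[0,0,0],[0,0,0],[0,0,0],[0,0,0]])

```text
time: 6.8
tool_pos: [0.4508, 0.0017, 0.0929]
orientation: [-179.9, 0.2, 11.0]
wrist_force: [-4.8, -1.0, -7.6]
opening: 0.0218
finger_force: 30.0
```

```bash
python3 - <<'E'
from h import *
c=cap('top','top4')
s=r.get_state();print(s['tool_pos'],s['orientation'],s['wrist_force'],s['torque'],s['opening'],s['joint_pos'])
i=cv2.cvtColor(c['frame'],cv2.COLOR_RGB2BGR)[205:285,250:410]
cv2.imwrite('pics/top4c.png',cv2.resize(i,None,fx=5,fy=5,interpolation=cv2.INTER_CUBIC))
E
```

```text
[0.4508 0.0016 0.0929] [-179.8959    0.1552   10.957 ] [-5.346   0.9302 -8.0914] [0.0783 1.1621 0.0497] 0.021810306417336923 [-36.3551  30.9804  38.1667 124.7818 -33.883   34.9546 -52.5387]
```

View pics/top4c.png

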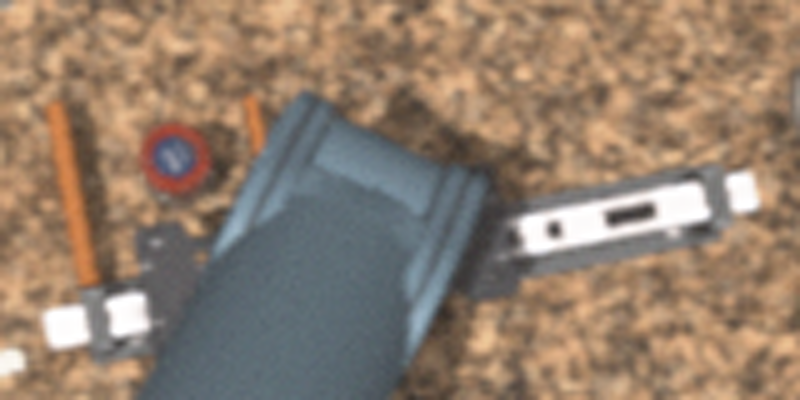

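The crop shows the plate's far end at (252,97), previously at (568,37). The parking slot spans (607,219) to (655,210), and the jar at (176,158) has not moved. The arm hides the knob and the near slots.

```bash
python3 - <<'E'
from h import *
c=load('top4')
W=lambda u,v,z: onz(c,*crop(u,v),z)
e=np.array([-.1925,.9813,0]);ctr=np.array([.4618,-.0462,.06])
for n,u,v,z in[('plate0',568,37,.062),('plate1',252,97,.062),('plate0mid',583,105,.062),('plate1mid',260,147,.062),('park a',607,219,.06),('park b',655,210,.06),('jar',176,158,.105),('endpl',55,103,.062)]:
    p=W(u,v,z);print(n,p,(p-ctr)@e)
for P in([.4864,-.1759,0],[.4508,.0016,0]):print((np.array(P)-ctr)@e)
for u,v in[(290,282),(333,273),(377,264),(422,255),(466,246),(511,238),(555,229)]:print((W(u,v,.06)-ctr)@e)
E
```

```text
plate0 [ 0.5859 -0.1393  0.062 ] -0.11521636912892047
plate1 [0.5518 0.0377 0.062 ] 0.06497117300580388
plate0mid [ 0.5475 -0.147   0.062 ] -0.11540253463475642
plate1mid [0.5237 0.0332 0.062 ] 0.06602107787903311
park a [ 0.484  -0.1594  0.06  ] -0.11540038080278316
park b [ 0.4891 -0.1861  0.06  ] -0.14253435014529164
jar [0.5134 0.0793 0.105 ] 0.11326228419090525
endpl [0.5483 0.1481 0.062 ] 0.17405454644205348
-0.13201011
0.04902363999999999
0.06419035894453004
0.03978271669774363
0.014828503924033114
-0.010671619293820555
-0.03562880654121101
-0.06101705529028238
-0.08597596356659878
```

>>> jog_arm(fingers=[0.02,0.02,0.02,0.02,0.02,0.02,0.02], linear=[[-0.001,-0.003,0],[-0.001,-0.007,0],[-0.001,-0.011,0],[-0.001,-0.014,0],[-0.001,-0.015,0],[-0.001,-0.015,0],[-0.001,-0.015,0]], delta_rot=[[0,0,0],[0,0,0],[0,0,0],[0,0,0],[0,0,0],[0,0,0],[0,0,0]])

```text
time: 7.55
tool_pos: [0.448, 0.0159, 0.0931]
orientation: [-180.0, 0.1, 11.0]
wrist_force: [-5.2, -1.5, -7.3]
opening: 0.0217
finger_force: 30.0
```

```bash
cat > st.py <<'E'
from h import *
s=r.get_state();p=s['tool_pos'];e=np.array([-.1925,.9813,0])
print(p,s['orientation'],s['wrist_force'],s['torque'],s['opening'],'y',(p-[.4618,-.0462,.06])@e,'F along',s['wrist_force']@e)
E
python3 st.py
```

```text
[0.448  0.0159 0.0931] [-179.9545    0.0517   10.9591] [-5.229  -1.547  -7.2809] [-0.1545  1.1664  0.0056] 0.021715198205452105 y 0.06357312311116398 F along -0.5114689626142799
```

>>> jog_arm(fingers=[0.02,0.02,0.02,0.02,0.02,0.02], linear=[[-0.0005,0,0.002],[-0.0005,0,0.004],[-0.0005,0,0.005],[-0.0005,0,0.006],[-0.0005,0,0.006],[-0.0005,0,0.006]], delta_rot=[[0,0,0],[0,0,0],[0,0,0],[0,0,0],[0,0,0],[0,0,0]])

```text
time: 8.15
tool_pos: [0.4481, 0.0153, 0.0873]
orientation: [-180.0, -0.0, 10.9]
wrist_force: [-4.5, 0.5, -5.4]
opening: 0.0218
finger_force: 30.0
```

```bash
python3 st.py
```

```text
[0.4481 0.0153 0.0873] [-179.998    -0.0097   10.9385] [-4.5003  0.4973 -5.3595] [0.1589 1.0725 0.0012] 0.02180275454937037 y 0.06302230556846554 F along 1.3542797353206668
```

Fz of −5.4 N matches the spring at 6 mm lift, so the pin is in the slot. Next I lower it the rest of the way.

>>> jog_arm(fingers=[0.02,0.02,0.02,0.02,0.02,0.02], linear=[[0,0,0.002],[0,0,0.004],[0,0,0.0055],[0,0,0.0055],[0,0,0.0055],[0,0,0.0055]], delta_rot=[[0,0,0],[0,0,0],[0,0,0],[0,0,0],[0,0,0],[0,0,0]])

```text
time: 8.75
tool_pos: [0.4481, 0.0153, 0.0818]
orientation: [180.0, -0.0, 10.9]
wrist_force: [-3.7, 0.2, -5.2]
opening: 0.0219
finger_force: 30.0
```

```bash
python3 st.py
```

```text
[0.4481 0.0153 0.0818] [179.9971  -0.0108  10.9385] [-3.6631  0.1851 -5.2193] [0.0749 1.0249 0.0201] 0.021911080959658172 y 0.06297500480197654 F along 0.8867627725088023
```

>>> jog_arm(fingers=[0.024,0.028,0.034,0.045,0.055,0.06,0.06], linear=[[0,0,0],[0,0,0],[0,0,0],[0,0,0],[0,0,0],[0,0,0],[0,0,0]], delta_rot=[[0,0,0],[0,0,0],[0,0,0],[0,0,0],[0,0,0],[0,0,0],[0,0,0]], grip_force=5)

```text
time: 9.45
tool_pos: [0.448, 0.0152, 0.0818]
orientation: [180.0, -0.0, 10.9]
wrist_force: [0.6, -0.4, 0.0]
opening: 0.0595
finger_force: 0.0
```

>>> jog_arm(fingers=[0.06,0.06,0.06,0.06,0.06,0.06,0.06,0.06], linear=[[0,0,-0.01],[0,0,-0.03],[0,0,-0.06],[0,0,-0.1],[0,0,-0.14],[0,0,-0.18],[0,0,-0.18],[0,0,-0.18]], delta_rot=[[0,0,0],[0,0,0],[0,0,0],[0,0,0],[0,0,0],[0,0,0],[0,0,0],[0,0,0]])

```text
time: 10.25
tool_pos: [0.4482, 0.0156, 0.2626]
orientation: [-179.9, -0.1, 11.0]
wrist_force: [-1.0, -0.7, -0.4]
opening: 0.0601
finger_force: 0.0
```

```bash
python3 - <<'E'
from h import *
s=r.get_state();print(s['tool_pos'],s['joint_pos'],s['wrist_force'])
c=cap('side','side5');d=cap('top','top5')
f=lambda c,a:cv2.resize(cv2.cvtColor(c['frame'],cv2.COLOR_RGB2BGR)[a[0]:a[0]+75,a[1]:a[1]+160],None,fx=5,fy=5,interpolation=cv2.INTER_CUBIC)[:300 if 0 else 375]
im=np.vstack([f(c,(195,240)),f(d,(205,250))]);cv2.imwrite('pics/five.png',cv2.resize(im,None,fx=.8,fy=.8))
E
```

```text
[0.4482 0.0156 0.2626] [-55.792   12.7944  55.8629 118.041  -12.9994  55.3006 -72.1737] [-0.9981 -0.7262 -0.4042]
```

View pics/five.png

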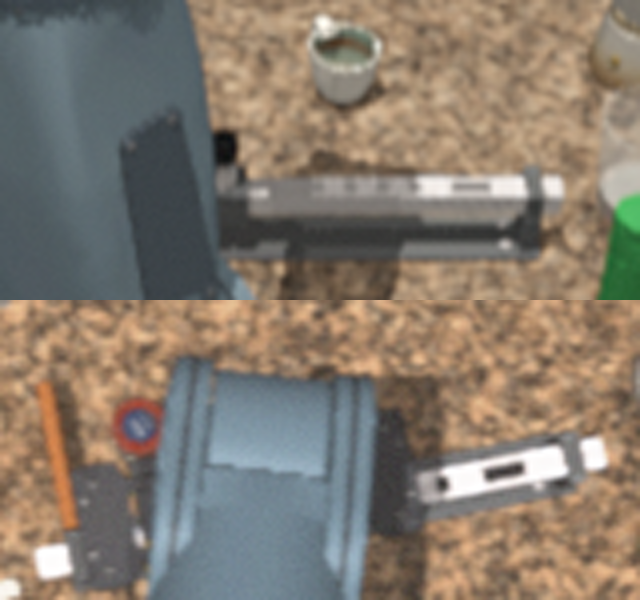

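The knob stands free at pixel (296,231) in the side view, and the jar is untouched. I'll move the arm aside for a clear final check.

>>> jog_arm(fingers=[0.06,0.06,0.06,0.06,0.06,0.06,0.06,0.06,0.06,0.06], linear=[[0,0.04,0],[0,0.08,0],[0,0.12,0],[0,0.16,0],[0,0.2,0],[0,0.24,0],[0,0.26,0],[0,0.26,0],[0,0.26,0],[0,0.26,0]], delta_rot=[[0,0,0],[0,0,0],[0,0,0],[0,0,0],[0,0,0],[0,0,0],[0,0,0],[0,0,0],[0,0,0],[0,0,0]])

```text
time: 11.35
tool_pos: [0.497, -0.2384, 0.2609]
orientation: [-179.9, 0.1, 11.0]
wrist_force: [0.7, 0.2, 0.6]
opening: 0.0601
finger_force: 0.0
```

```bash
python3 - <<'E'
from h import *
c=cap('side','side6');d=cap('top','top6')
for z in(.101,.109):print(proj(c,[.448,.0152,z]))
f=lambda c,a:cv2.resize(cv2.cvtColor(c['frame'],cv2.COLOR_RGB2BGR)[a[0]:a[0]+60,a[1]:a[1]+160],None,fx=5,fy=5,interpolation=cv2.INTER_CUBIC)
cv2.imwrite('pics/six.png',np.vstack([f(c,(205,240)),f(d,(220,250))]))
E
```

```text
[295.1014 230.9876]
[295.1496 229.0622]
```

View pics/six.png

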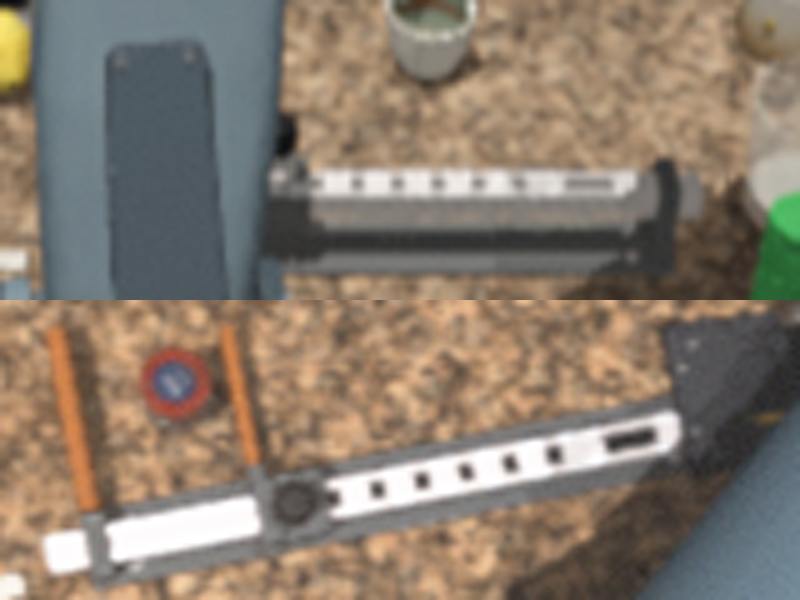

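The stop covers the last slot, leaving the other six and the parking slot visible. The knob centre is at side row 231.6, which fits the seated height (231.0 predicted, against 229.1 if riding on the tube). The jar at (176,383) has not moved and has a visible gap to the plate.

```bash
python3 -c "
from cell import r
print(r.job_done())"
```

```text
the job is handed in; nothing more can be done
None
```

The job is handed in: the stop's pin is seated in the slot nearest the end plate (nominal joint 0.193), the right one for the spice jar. The plate stands clear of the jar, which did not move, and the gripper has let go and moved away.

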